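# Bar the two-bottle sample carrier and hold it ready

### The arm

A 6-joint arm with a two-finger parallel gripper is mounted at the origin on a cart in front of the work surface, level with it; the furniture and walls round the work are solid. World frame = base frame: x ahead of the robot, y to its left, z up, the work surface at z = 0. Lengths are in m, angles in rad, forces in N, time in s.
With the tool pointing down it reaches from about 0.275 to 0.75 m from the base axis. Payload 10.2 kg.
Tool frame: the origin (TCP) lies between the finger pads; the fingertips stand 14 mm ahead of it and the grasp point (between the pads) lies 5 mm behind it; z points along the fingers, y is the line along which they close (so a half turn about z gives the same grasp; the last joint's range is limited). The gripper opens to 85 mm and grips with 20 to 120 N. Pads are 22 mm wide; open, the fingers measure 114 mm over their backs; the gripper's body (76 mm by 85 mm) begins 54 mm behind the grasp point. The pads swing forward as they close: fully open they stand 13 mm farther back than shut.
Start: joints at [1.058, 0.313, 1.498, -0, 1.331, -0.223], TCP at [0.15, 0.503, 0.245] pointing down, gripper open.
Joint ranges: [-2.94, 2.94], [-0.97, 2.17], [0.19, 2.56], [-1.23, 4.37], [0.02, 3.11], [-2.88, 2.88]. Speed limits (rad/s): [2.39, 2.39, 3.01, 3.14, 3.14, 3.14].

### API

Orientations are given as a 3x3 rotation matrix whose columns are the frame's x, y, z axes.
In Python, from station import bot, get_image, camera_info, get_obs gives the robot as it stands (bot), with the cameras as plain functions and the readings as plain functions.
- The arm moves only by the tool jog_arm, called after ">>>" by a JSON object that holds its "name" and its "arguments". Schema: {"type":"object","properties":{"ticks":{"type":"string"},"jaw":{"type":"number"},"only":{"type":"string"},"quiet":{"type":"boolean"},"lines":{"type":"string"}},"required":["ticks"],"additionalProperties":false}. ticks is a string of 1 to 20 rows, parted by a bar, with the numbers parted by spaces; each row has 4 numbers: dx, dy, dz in shares of the most that a row can go, 1 being 62.5 mm, then a turn about the tool's z in rad; each row shifts and turns the commanded pose from where the row before left it, along the tool's axes as they then stand; what a row does not reach is not made up. A row lasts 1/8 s, in which the tool goes at most 0.0625 m and 0.188 rad, less where a joint would pass 70% of its speed; a pose out of reach is approached as far as the arm can. jaw is the finger opening in m, set as the call begins (left out keeps the last). The fingers move at their own pace and stop on an object; the grip force is fixed at half the most. Time passes only in rows, so rows that do not move let the fingers close. The tool returns the time, the measured TCP pose, the force, the opening and the grip force at its end. only (a regular expression) keeps the lines of the reply that match it, lines (a string "A,B") keeps lines A to B, and quiet returns only ok. Input that does not fit is refused with a message, and nothing moves.
- get_obs(): the state, without advancing time (a new reading comes with each control period).
- get_image(name): name is "side" or "top" or "wrist"; returns (picture, depth): 384x512x3 uint8, red, green, blue; 384x512 float32, m along the optical axis (not along the pixel's ray), 0 where there is no reading.
- camera_info(name): a dict with "vertical_fov" (degrees; the focal length in pixels is half the picture's height over the tangent of half this angle, whatever the lens; pixels are square), "cx", "cy" (the principal point, pixels), "eye" and "rotation" of the camera in the world; the wrist camera has in their place "tool_from_camera" (4x4, takes a point from camera to tool coordinates, whose origin is the TCP and whose axes are the flange's). Camera axes: x right, y down, z forward; pixel columns grow to the right and rows downward; lengths in m; the calibration is good to about 2 mm. A picture is of the moment at which its call begins: read the wrist's pose just before it. camera_info takes no time and is no camera call.
- bot.sign_off(): hands the job in; it is judged then, once.
The state is a dict: "time": time; "joint_pos": joint angles; "qvel": joint speeds; "joint_efforts": joint torques, N m; "tool_pos": TCP position; "tool_rot": TCP orientation; "force": force on the tool from outside, world axes, zero at the start; "wrist_torque": the same for the moment, N m; "grip_width": finger opening in m; "gripper_force": force on a finger pad.
Only numpy, scipy, OpenCV 4.12 (cv2) and the standard library are available. Lean on these libraries where they do the work, as an engineer would, in place of code of your own. Each camera call takes 0.05 s, during which the arm holds its last target. There are 200 camera calls.

### The job

Get the little two-bottle sample carrier ready to leave the bar: while it stands on the table, swing its brass keeper bar shut across the open front until it snaps past the catch. Then take the carrier by its wooden handle, lift it straight up with both bottles standing in it, about 8 cm clear of the table, and hold it there level and still for a second or two; finish while you are still holding it in the air, nothing else carrying it. Do not tip the carrier or its bottles on the way, and do not knock over the candle or the wine glass beside it.

Things in the scene. Friction and masses are not known exactly. Their poses are not given: they have to be found in the camera images.
- carrier: loose oak two-bottle carrier, 68 x 136 x 231 mm (x, y, z), 0.85 kg loaded, on rubber feet. Origin: centre of its underside at foot level; z up, x to its closed back: the open front (-x) faces the robot, turned up to 0.5 rad; y along the handle. End panels 12 mm thick at y = +-62 mm, 54 mm wide up to 110 mm high, then narrowing to 36 mm. Floor top 14 mm up, bay centres at y = +30 and -30 mm
- handle (a point): centre of the carrier's dark wooden handle, over the balance point of the loaded carrier to about 5 mm: a straight bar 24 mm thick (carrier x), 28 mm high, 112 mm long (carrier y) between the end panels, 212 mm above the feet. The bottle tops end 18 mm under it; nothing stands beside it
- keeper_bar (a joint): angle of the keeper bar, rad: 0 = shut against the end panels and caught; grows as it opens, clockwise seen from above, to 1.75. Starts at 0.9 to 1.6, stays where it is left. Near 0.1 it meets a sprung ball under its free end (about 1.2 N at the knob, crest at 0.05 rad), then snaps to 0; short of the crest it stays out
- keeper_hinge (a point): upright hinge axis of the keeper bar, on the carrier's left end panel, at bar height: carrier x = -31, y = +62, z = 88 mm. The brass bar is 6 mm thick, 16 mm high, 134 mm long from the hinge; shut, it runs along carrier -y; at angle q it is turned by q clockwise from there
- knob (a point): centre of the outer face of the black knob on the keeper bar: 20 mm across, 28 mm proud of the bar's outer side, 105 mm along the bar from the hinge, face 31 mm outward of the bar's mid-plane (which holds the hinge axis). Pushing this face squarely shuts the bar. Bar shut: at carrier x = -62, y = -43, z = 88 mm
- bottle_left: small glass bottle, 47 mm across, 166 mm tall, about 0.22 kg, standing in one bay of the carrier (+y side); origin at the centre of its base, z up
- bottle_right: the same kind of small bottle in the other bay (-y side); origin at the centre of its base, z up
- candle: cream pillar candle, 64 mm across, 94 mm tall, loose, left of the carrier; origin at the centre of its base, z up
- glass_a: stemmed wine glass, 83 mm across, 207 mm tall, loose, left of the candle; origin at the centre of its foot, z up

How it is judged:
By the outcome, as a careful person would: the job done as asked, in the order asked, and still so for the second after the job is handed in, while the arm keeps its last pose, push and grip.
It also fails if it takes over 54 s, if anything falls off the work surface, if the arm or the gripper's body presses on something with over 40 N, if the wrist force passes 120 N, or if a joint passes its speed limit or range.

## Working session

There is one attempt and no reset: what is moved stays moved. The work goes in short steps, Python scripts to look and compute and a tool call to move; the robot and the scene stay as the last step left them, time stands still between calls to the robot, and variables do not carry over. Pictures are saved under pics/ and viewed, at most 10 in all, crops included, and the job is handed in when it is done.

```bash
ls; mkdir -p pics
```

Create h.py:
```python
import numpy as np, cv2
from station import bot, get_image, camera_info, get_obs
def cam(name):
    o=get_obs(); im,d=get_image(name); c=camera_info(name)
    f=im.shape[0]/2/np.tan(np.radians(c['vertical_fov'])/2)
    if 'eye' in c: R=np.array(c['rotation']);e=np.array(c['eye'])
    else:
        T=np.array(c['tool_from_camera']);Rt=np.array(o['tool_rot']);R=Rt@T[:3,:3];e=Rt@T[:3,3]+np.array(o['tool_pos'])
    return im,d,dict(f=f,cx=c['cx'],cy=c['cy'],R=R,e=e)
def ray(k,u,v): return k['R']@np.array([(u-k['cx'])/k['f'],(v-k['cy'])/k['f'],1.])
def plane(k,u,v,z):
    r=ray(k,u,v); return k['e']+r*(z-k['e'][2])/r[2]
def cloud(k,d):
    v,u=np.mgrid[:d.shape[0],:d.shape[1]]
    p=np.stack([(u-k['cx'])/k['f']*d,(v-k['cy'])/k['f']*d,d],-1)@k['R'].T+k['e']
    p[d<=0]=np.nan; return p
def proj(k,p):
    c=k['R'].T@(np.array(p)-k['e']); return c[0]/c[2]*k['f']+k['cx'],c[1]/c[2]*k['f']+k['cy']
```

Run:
```python
from h import *
o=get_obs();print(o)
for n in('side','top'):
    im,d,k=cam(n);cv2.imwrite(f'pics/{n}0.png',im[...,::-1]);np.savez(f'{n}0.npz',im=im,d=d,**k);print(n,k)
```

```text
pics
station.py
{'time': 0.0, 'joint_pos': array([ 1.05760099e+00,  3.13455999e-01,  1.49845859e+00,  3.84781297e-05,
        1.33103050e+00, -2.23382498e-01]), 'qvel': array([ 0.00048458,  0.00053371,  0.00042102, -0.00068517, -0.00013954,
       -0.0005844 ]), 'joint_efforts': array([-2.91311892e-05, -4.12274730e+01, -2.59734625e+01, -2.09704740e-04,
        4.23860532e-03, -5.42828182e-07]), 'tool_pos': array([0.14989784, 0.50288272, 0.24472391]), 'tool_rot': array([[-9.58294641e-01,  2.85781201e-01, -6.96562800e-04],
       [ 2.85781852e-01,  9.58293998e-01, -1.15987100e-03],
       [ 3.36042624e-04, -1.31056317e-03, -9.99999085e-01]]), 'force': array([ 0.46422216,  0.52874552, -0.54292071]), 'wrist_torque': array([-0.01009984,  0.02181189, -0.01120893]), 'gripper_force': 0.0, 'grip_width': 0.08525593397316074}
side {'f': np.float64(493.6350684147602), 'cx': 251.9083508689016, 'cy': 188.16406657441155, 'R': array([[ 0.83026804, -0.18789377,  0.5247389 ],
       [-0.55709402, -0.30907382,  0.77079156],
       [ 0.01735612, -0.9322925 , -0.36128861]]), 'e': array([-0.043175  , -0.88931264,  0.57796719])}
top {'f': np.float64(461.21795182414144), 'cx': 261.2947744930177, 'cy': 192.5949462255482, 'R': array([[-0.07344155, -0.89279016,  0.44444579],
       [-0.9972181 ,  0.07143468, -0.02128734],
       [-0.01274371, -0.44477276, -0.89555278]]), 'e': array([0.0877727 , 0.10317552, 1.15497021])}
```

View pics/side0.png

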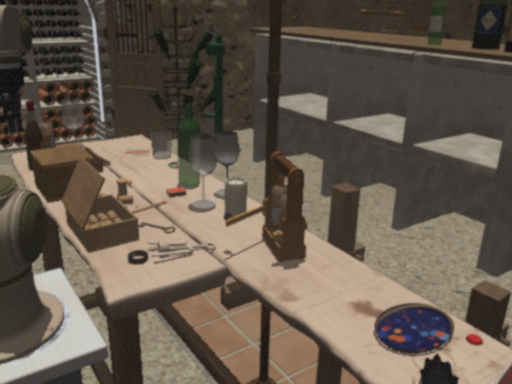

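View pics/top0.png

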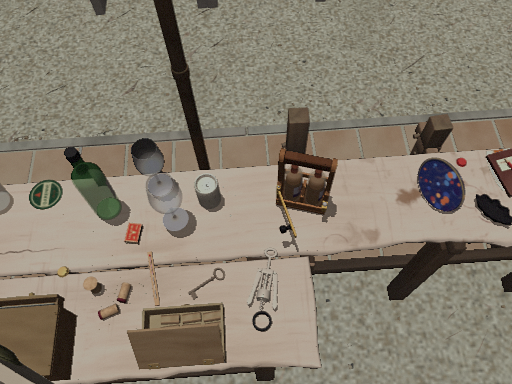

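The side view shows the carrier at (285,210) with the bar reaching towards (228,220). The top view has the handle at about (308,160), the bar from (279,190) to (296,245), and the knob at (284,229). Next I'll measure them using depth.

Create m.py:
```python
from h import *
z=np.load('top0.npz');k={a:z[a] for a in('f','cx','cy','R','e')};im=z['im'];P=cloud(k,z['d'])
Z=P[...,2]
v,u=np.mgrid[:384,:512]
box=(u>255)&(u<350)&(v>135)&(v<260)
def rect(m,name):
    p=P[m][:,:2]; r=cv2.minAreaRect((p*1000).astype(np.float32)); print(name,m.sum(),'rect',r,'z',np.nanmedian(P[m][:,2]),'mean',p.mean(0))
    q=p-p.mean(0);w,V=np.linalg.eigh(q.T@q);print('  axis',V[:,1],'yaw of -y axis',np.arctan2(V[1,1],V[0,1]))
rect(box&(Z>.215)&(Z<.245),'top')
m=box&(Z>.07)&(Z<.115)
hsv=cv2.cvtColor(im,cv2.COLOR_RGB2HSV)
out=np.zeros_like(im);out[m]=im[m]
c=np.hstack([im[140:260,250:350],out[140:260,250:350]])
cv2.imwrite('pics/c1.png',cv2.resize(c[...,::-1],None,fx=4,fy=4,interpolation=cv2.INTER_NEAREST))
blk=m&(hsv[...,2]<60)&(v>215);print('knob',blk.sum(),P[blk].mean(0),u[blk].mean(),v[blk].mean())
for a,b in((195,205),(208,218),(220,226),(230,236)):
    br=m&(v>a)&(v<b)&(hsv[...,2]>60)&(u<305);print(a,br.sum(),P[br].mean(0),u[br].mean())
```

```bash
python3 m.py
```

```text
top 628 rect ((630.7607421875, -34.21897888183594), (138.10546875, 35.83283996582031), 72.87015533447266) z 0.2242718639178392 mean [ 0.62799906 -0.03385264]
  axis [0.29879269 0.95431804] yaw of -y axis 1.2673690223620642
knob 58 [0.51177079 0.02819631 0.09310005] 284.3965517241379 228.32758620689654
195 30 [0.58983264 0.02532536 0.09166617] 282.56666666666666
208 30 [0.55305271 0.01841789 0.09242752] 286.7
220 21 [0.52357796 0.01442116 0.09368221] 289.4761904761905
230 22 [0.49930982 0.00989577 0.09141731] 292.27272727272725
```

View pics/c1.png

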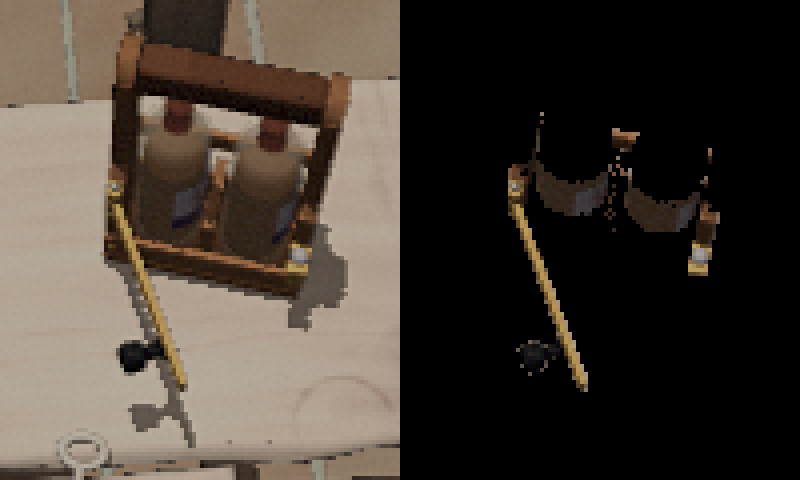

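The carrier's yaw is about -0.30, the handle is near (0.630, -0.034), and the bar angle is about 1.10. The crop shows the black knob on the bar's +y side. I'll close the gripper, move to above the stand-off outside the knob and turn square to the bar.

The manual's scale: shifts go in shares of 62.5 mm. Converting my numbers, -0.0264 m is -0.4224, -0.039 m is -0.624.

>>> {"name": "jog_arm", "arguments": {"ticks": "0 0 -0.48 0 | -0.624 -0.4224 0 0 | -0.624 -0.4224 0 0 | -0.624 -0.4224 0 0 | -0.624 -0.4224 0 0 | -0.624 -0.4224 0 0 | -0.624 -0.4224 0 0 | -0.624 -0.4224 0 0 | -0.624 -0.4224 0 0 | -0.624 -0.4224 0 0 | -0.624 -0.4224 0 0 | -0.624 -0.4224 0 0 | -0.592 -0.4224 0 0 | 0 0 0 0", "jaw": 0}}

```text
time: 1.85
tool_pos: [0.507, 0.0643, 0.2744]
tool_rot: [[-0.957, 0.289, -0.001], [0.289, 0.957, -0.0], [0.001, -0.0, -1.0]]
force: [-0.2, 0.1, -0.2]
grip_width: -0.0001
gripper_force: 0.0
```

>>> {"name": "jog_arm", "arguments": {"ticks": "0 0 0 0.138 | 0 0 0 0.138 | 0 0 0 0.138 | 0 0 0 0.138 | 0 0 0 0.138 | 0 0 0 0.138 | 0 0 0 0.138 | 0 0 0 0.138 | 0 0 0 0"}}

```text
time: 2.98
tool_pos: [0.5056, 0.067, 0.2752]
tool_rot: [[-0.178, 0.984, -0.0], [0.984, 0.178, 0.0], [0.0, -0.0, -1.0]]
force: [0.6, -0.4, -0.2]
grip_width: 0.0006
gripper_force: 0.0
```

Run:
```python
from h import *
o=get_obs();print(o['tool_pos'],o['tool_rot'],o['joint_pos'])
im,d,k=cam('wrist');cv2.imwrite('pics/w1.png',im[...,::-1]);np.savez('w1.npz',im=im,d=d,**k)
```

```text
[0.50560669 0.06704415 0.27521343] [[-1.78048075e-01  9.84021691e-01 -4.41782430e-04]
 [ 9.84021754e-01  1.78048172e-01  1.91157999e-04]
 [ 2.66762171e-04 -4.00688208e-04 -9.99999884e-01]] [-9.82875533e-02  2.59121755e-01  1.49037287e+00  1.49248066e-04
  1.39255644e+00 -2.77316583e-01]
```

View pics/w1.png

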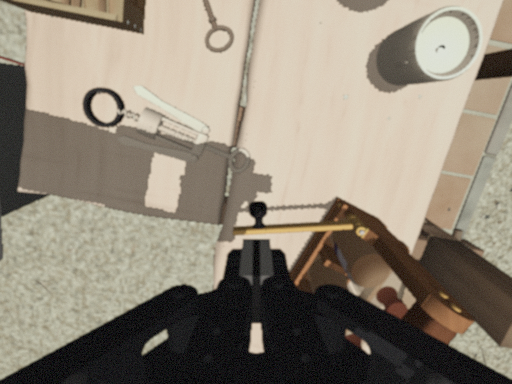

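The wrist view shows the bar from its tip at (236,232) to the hinge at (362,231), with the black knob at (258,211) pointing up, which is outward. I'll convert these to world coordinates.

Run:
```python
from h import *
z=np.load('w1.npz');k={a:z[a] for a in('f','cx','cy','R','e')};im=z['im'];P=cloud(k,z['d'])
v,u=np.mgrid[:384,:512];hsv=cv2.cvtColor(im,cv2.COLOR_RGB2HSV);Z=P[...,2]
br=(u>232)&(u<352)&(v>220)&(v<242)&(Z>.08)&(Z<.11)&(hsv[...,2]>60)
p=P[br];vx,vy,x0,y0=cv2.fitLine((p[:,:2]*1000).astype(np.float32),cv2.DIST_L2,0,.01,.01).ravel()
print('bar',br.sum(),vx,vy,x0,y0,'z',np.median(p[:,2]),'zmax',np.percentile(p[:,2],95))
b=-np.array([vx,vy])*np.sign(vx);n=np.array([b[1],-b[0]])
print('heading',np.arctan2(b[1],b[0]))
kn=(u>240)&(u<275)&(v>195)&(v<224)&(Z>.07)&(Z<.115)&(hsv[...,2]<60)
q=P[kn];print('knob',kn.sum(),q.mean(0),q[:,2].max())
h=plane(k,362,231,.096)
for nm,a in(('bar',p),('knob',q),('hinge',h[None])):
    w=a[:,:2]-np.array([x0,y0])/1000;print(nm,'b',np.percentile(w@b,[1,50,99]),'n',np.percentile(w@n,[1,50,99]))
print(h)
for s in ([362,231],[236,232],[258,204]): print(plane(k,*s,.094))
```

```text
bar 1095 0.97279465 0.23166896 554.0725 19.104734 z 0.09430143809963915 zmax 0.09639808744836756
heading -2.9077997
knob 246 [0.51364895 0.03228052 0.09476837] 0.09858933737066072
bar b [-0.06249308 -0.00051422  0.06327644] n [-0.00416566  0.00075014  0.00559753]
knob b [0.02831921 0.036291   0.04411457] n [0.00721224 0.02328088 0.02937246]
hinge b [-0.0741497 -0.0741497 -0.0741497] n [-0.00644269 -0.00644269 -0.00644269]
[0.6276975  0.03001551 0.096     ]
[0.62857625 0.02929389 0.094     ]
[0.49515907 0.00393461 0.094     ]
[0.51278827 0.03949116 0.094     ]
```

>>> {"name": "jog_arm", "arguments": {"ticks": "0 0 0.752 0 | 0 0 0.752 0 | 0 0 0.752 0 | 0 0 0.736 0 | 0 0 0 0 | -0.112 0 0 0 | -0.096 0 0 0 | 0 0 0 0"}}

```text
time: 4.03
tool_pos: [0.509, 0.0529, 0.0895]
tool_rot: [[-0.176, 0.984, 0.002], [0.984, 0.176, -0.0], [-0.001, 0.002, -1.0]]
force: [-0.5, 0.3, -0.5]
grip_width: -0.0003
gripper_force: 0.0
```

>>> {"name": "jog_arm", "arguments": {"ticks": "-0.176 -0.0592 0 -0.1 | -0.176 -0.0592 0 -0.1 | -0.176 -0.0592 0 -0.1 | -0.176 -0.0592 0 -0.1 | -0.176 -0.0592 0 -0.1 | 0 0 0 0"}}

```text
time: 4.78
tool_pos: [0.5117, -0.0043, 0.0888]
tool_rot: [[-0.625, 0.781, 0.001], [0.781, 0.625, -0.0], [-0.001, 0.001, -1.0]]
force: [-0.5, 0.4, 0.5]
grip_width: -0.0001
gripper_force: 0.0
```

Run:
```python
from h import *
ims=[]
for n in('top','wrist'):
    im,d,k=cam(n);np.savez(f'{n}2.npz',im=im,d=d,**k);ims.append(im)
c=cv2.resize(ims[0][140:260,245:345],(400,480),interpolation=cv2.INTER_NEAREST)
w=cv2.resize(ims[1],(400,300));w=np.vstack([w,np.zeros((180,400,3),np.uint8)])
cv2.imwrite('pics/c2.png',np.hstack([c,w])[...,::-1])
```

```text
(no output)
```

View pics/c2.png

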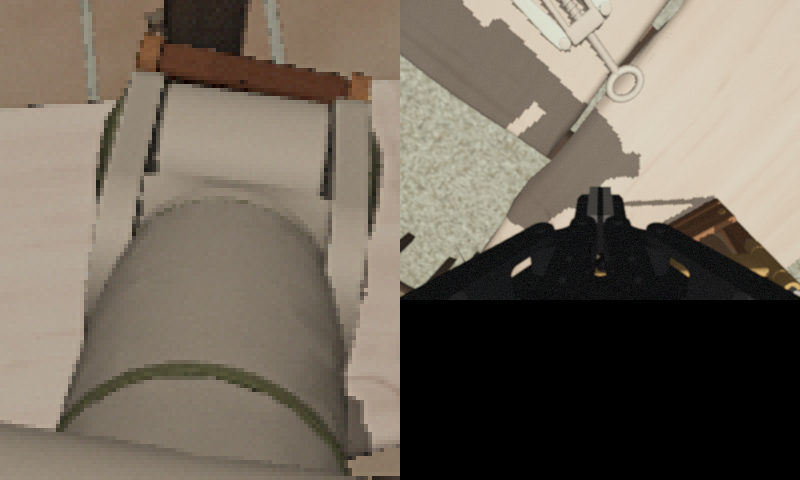

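The arm covers the bar in both views, so I'll use the side camera from here. I'll continue the arc to a nominal angle of about 0.2 and then check.

Converted, -0.011 m is -0.176, -0.0037 m is -0.0592.

>>> {"name": "jog_arm", "arguments": {"ticks": "-0.176 -0.0592 0 -0.1 | -0.176 -0.0592 0 -0.1 | -0.176 -0.0592 0 -0.1 | -0.176 -0.0592 0 -0.1 | 0 0 0 0"}}

```text
time: 5.5
tool_pos: [0.5337, -0.0441, 0.0883]
tool_rot: [[-0.879, 0.476, 0.0], [0.476, 0.879, -0.0], [-0.0, 0.0, -1.0]]
force: [-1.2, 0.1, 0.4]
grip_width: 0.0002
gripper_force: 0.0
```

Run:
```python
from h import *
im,d,k=cam('side');np.savez('side3.npz',im=im,d=d,**k)
cv2.imwrite('pics/s3.png',cv2.resize(im[130:280,200:350],(600,600),interpolation=cv2.INTER_NEAREST)[...,::-1])
```

```text
(no output)
```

View pics/s3.png

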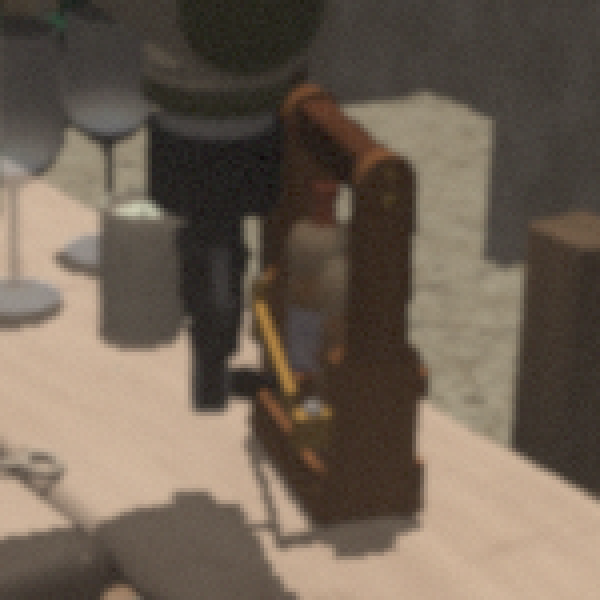

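The side crop shows the finger on the knob at (235,385), and the bar end at (293,390) just short of the catch at (312,410). I'll close the rest slowly.

Converted, -0.0044 m is -0.0704, -0.0016 m is -0.0256.

>>> {"name": "jog_arm", "arguments": {"ticks": "-0.0704 -0.0256 0 -0.04 | -0.0704 -0.0256 0 -0.04 | -0.0704 -0.0256 0 -0.04 | 0 0 0 0"}}

```text
time: 6.05
tool_pos: [0.5432, -0.0538, 0.0883]
tool_rot: [[-0.93, 0.367, -0.0], [0.367, 0.93, 0.0], [0.0, 0.0, -1.0]]
force: [-0.4, -0.6, -0.3]
grip_width: -0.0002
gripper_force: 0.0
```

>>> {"name": "jog_arm", "arguments": {"ticks": "-0.0352 -0.0128 0 -0.02 | -0.0352 -0.0128 0 -0.02 | 0 0 0 0"}}

```text
time: 6.42
tool_pos: [0.547, -0.0575, 0.0883]
tool_rot: [[-0.945, 0.328, 0.0], [0.328, 0.945, -0.0], [-0.0, -0.0, -1.0]]
force: [-0.1, 0.2, 0.2]
grip_width: 0.0001
gripper_force: 0.0
```

Run:
```python
from h import *
im,d,k=cam('side');np.savez('side4.npz',im=im,d=d,**k)
cv2.imwrite('pics/s4.png',cv2.resize(im[190:270,235:315],(600,600),interpolation=cv2.INTER_NEAREST)[...,::-1])
```

```text
(no output)
```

View pics/s4.png

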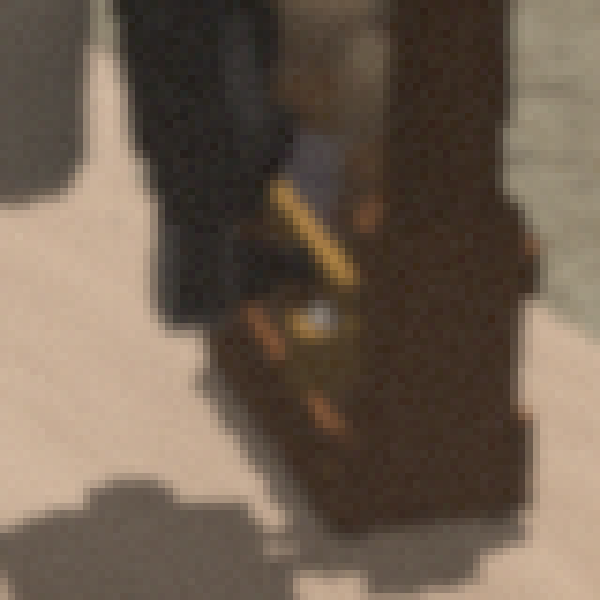

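The bar end at (350,275) is now behind the ball at (318,313), so it's near or past the crest. I'll push a little further while watching the force, then back off to check.

Converted, -0.0015 m is -0.024, -0.0005 m is -0.008.

>>> {"name": "jog_arm", "arguments": {"ticks": "-0.024 -0.008 0 -0.01 | -0.024 -0.008 0 -0.01 | 0 0 0 0"}}

```text
time: 6.85
tool_pos: [0.5491, -0.0591, 0.0883]
tool_rot: [[-0.951, 0.309, -0.001], [0.309, 0.951, 0.0], [0.001, 0.0, -1.0]]
force: [-3.0, 1.9, 2.2]
grip_width: -0.0
gripper_force: 1.8
```

>>> {"name": "jog_arm", "arguments": {"ticks": "-0.024 0 0 -0.01 | 0 0 0 0"}}

```text
time: 7.1
tool_pos: [0.55, -0.0596, 0.0883]
tool_rot: [[-0.954, 0.299, -0.003], [0.299, 0.954, 0.001], [0.003, -0.0, -1.0]]
force: [-7.2, 1.1, 7.1]
grip_width: 0.0
gripper_force: 4.2
```

```bash
python3 - <<'E'
from h import *
im,d,k=cam('side');np.savez('side5.npz',im=im,d=d,**k)
a=np.load('side4.npz')['im']
f=lambda i:cv2.resize(i[205:260,260:300],(400,550),interpolation=cv2.INTER_NEAREST)
cv2.imwrite('pics/s5.png',np.hstack([f(a),f(im)])[...,::-1])
E
```

```text
(no output)
```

View pics/s5.png

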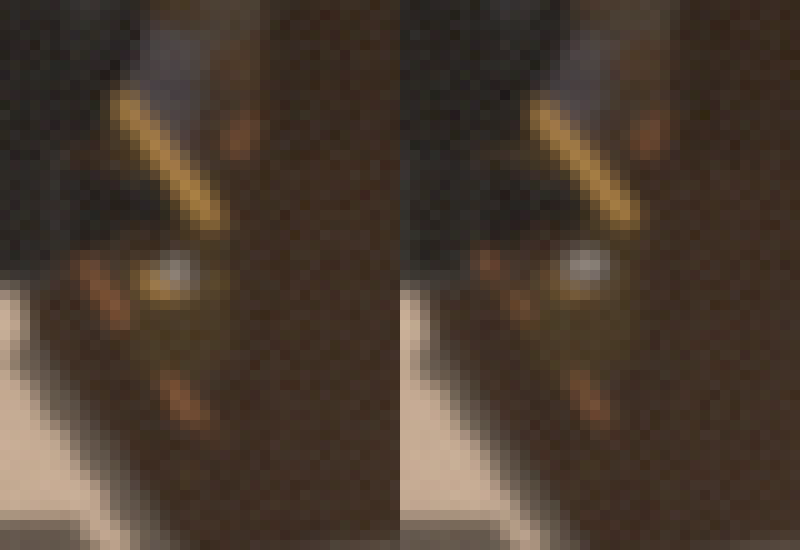

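Force rose to about 7 N against a hard stop, well above the 1.2 N needed at the catch, so the bar looks shut. I'll back off, go up, turn 90 degrees, open the gripper and look at the bar and handle.

>>> {"name": "jog_arm", "arguments": {"ticks": "0.16 0 0 0 | 0.32 0 0 0 | 0.48 0 0 0 | 0 0 -0.8 0 | 0 0 -0.96 0 | 0 0 -0.96 0 | 0 0 -0.96 0 | 0 0 0 0"}}

```text
time: 8.15
tool_pos: [0.4946, -0.0421, 0.3224]
tool_rot: [[-0.954, 0.299, 0.009], [0.299, 0.954, -0.003], [-0.01, -0.0, -1.0]]
force: [0.5, 0.1, -1.0]
grip_width: -0.0002
gripper_force: 0.0
```

>>> {"name": "jog_arm", "arguments": {"ticks": "0 0 0 0.157 | 0 0 0 0.157 | 0 0 0 0.157 | 0 0 0 0.157 | 0 0 0 0.157 | 0 0 0 0.157 | 0 0 0 0.157 | 0 0 0 0.157 | 0 0 0 0.157 | 0 0 0 0.157 | 0 0 0 0", "jaw": 0.085}}

```text
time: 9.52
tool_pos: [0.4933, -0.0418, 0.3172]
tool_rot: [[0.297, 0.955, -0.001], [0.955, -0.297, 0.0], [-0.0, -0.001, -1.0]]
force: [-0.4, -0.1, -0.6]
grip_width: 0.0847
gripper_force: 0.0
```

Run:
```python
from h import *
o=get_obs();print(o['tool_pos'],o['tool_rot'],o['joint_pos'])
S,ds,ks=cam('side');W,d,k=cam('wrist');np.savez('w6.npz',im=W,d=d,**k)
s=cv2.resize(S[190:270,235:315],(384,384),interpolation=cv2.INTER_NEAREST)
cv2.imwrite('pics/s6.png',cv2.resize(np.hstack([s,W]),(800,343))[...,::-1])
```

```text
[ 0.49333138 -0.04179675  0.31718283] [[ 2.97041882e-01  9.54863801e-01 -1.11402350e-03]
 [ 9.54864449e-01 -2.97041763e-01  2.75099302e-04]
 [-6.82291382e-05 -1.14545745e-03 -9.99999342e-01]] [-3.21594312e-01  2.03683721e-01  1.45221038e+00 -9.14464102e-05
  1.48684241e+00 -1.99933425e-02]
```

View pics/s6.png

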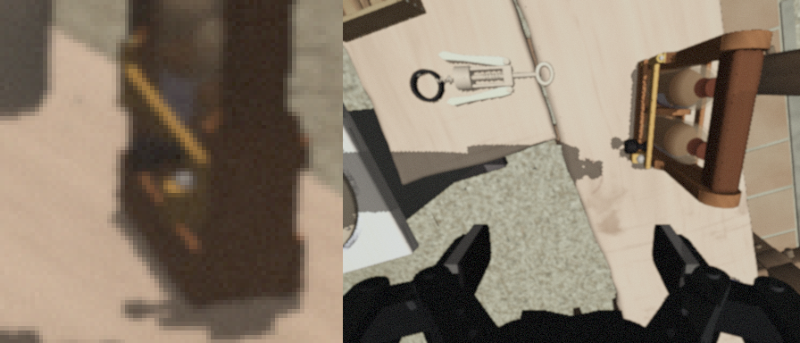

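The side crop shows the bar still shut with the ball outside it at (180,180). The wrist view shows the bar at (653,110) parallel to the handle, which runs from (752,45) to (722,200). I'll measure both.

Run:
```python
from h import *
z=np.load('w6.npz');k={a:z[a] for a in('f','cx','cy','R','e')};im=z['im'];P=cloud(k,z['d']);Z=P[...,2]
v,u=np.mgrid[:384,:512];hsv=cv2.cvtColor(im,cv2.COLOR_RGB2HSV)
m=(Z>.21)&(Z<.25)&(u>380)&(v<240)&(v>20)
r=cv2.minAreaRect((P[m][:,:2]*1000).astype(np.float32));print('handle',m.sum(),r,np.median(Z[m]))
def line(m):
    l=cv2.fitLine((P[m][:,:2]*1000).astype(np.float32),cv2.DIST_HUBER,0,.01,.01).ravel();print(m.sum(),l,np.arctan2(l[1],l[0])%np.pi)
    return l
hm=m&(Z>.22);h=line(hm)
b=(Z>.085)&(Z<.11)&(hsv[...,0]>15)&(hsv[...,0]<30)&(hsv[...,1]>110)&(hsv[...,2]>110)&(u>330)&(u<380)&(v>60)&(v<190)
l=line(b)
yc=np.array([h[0],h[1]])*np.sign(h[1]);xc=np.array([yc[1],-yc[0]])
for mm,n in((hm,'h'),(b,'bar')): 
    w=P[mm][:,:2]-np.array(r[0])/1000;print(n,np.percentile(w@xc,[2,50,98]),np.percentile(w@yc,[2,50,98]))
c=np.array([*r[0],0])/1000;o=get_obs();print((np.array(o['tool_rot']).T@(c-o['tool_pos'])))
```

```text
handle 8834 ((631.3479614257812, -34.14275360107422), (137.70147705078125, 35.66350173950195), 72.7225341796875) 0.22529075062892892
7366 [ 2.9637939e-01  9.5507032e-01  6.3095923e+02 -2.7835709e+01] 1.2698969
678 [ 2.9984379e-01  9.5398831e-01  6.0198102e+02 -2.5360735e+01] 1.2662674
h [-0.01356425 -0.00223602  0.01125315] [-0.06522739  0.00913326  0.06580086]
bar [-0.03325271 -0.0306611  -0.0257162 ] [-0.0665628   0.00263974  0.0613985 ]
[0.04804145 0.12978088 0.31749051]
```

The bar is parallel to the handle to within 0.004 rad and sits at carrier x = -31 mm, so it is shut. Next I'll move over the handle, descend and grip.

>>> {"name": "jog_arm", "arguments": {"ticks": "0.192 0.52 0 0 | 0.192 0.52 0 0 | 0.192 0.52 0 0 | 0.192 0.504 0 0 | 0 0 0 0 | 0 0 0 0"}}

```text
time: 10.38
tool_pos: [0.6306, -0.0345, 0.3181]
tool_rot: [[0.297, 0.955, -0.001], [0.955, -0.297, 0.0], [-0.0, -0.001, -1.0]]
force: [0.7, 0.0, 0.4]
grip_width: 0.0851
gripper_force: 0.0
```

Run:
```python
from h import *
o=get_obs();print(np.array(o['tool_rot']).T@(np.array([.631,-.0342,.210])-o['tool_pos']))
```

```text
[0.00044398 0.0003571  0.10806099]
```

Converted, 0.03 m is 0.48, 0.018 m is 0.288.

>>> {"name": "jog_arm", "arguments": {"ticks": "0 0 0.48 0 | 0 0 0.48 0 | 0 0 0.48 0 | 0 0 0.288 0 | 0 0 0 0 | 0 0 0 0"}}

```text
time: 11.12
tool_pos: [0.6311, -0.0346, 0.2118]
tool_rot: [[0.298, 0.955, 0.002], [0.955, -0.298, -0.001], [0.0, 0.002, -1.0]]
force: [1.0, 0.6, 0.3]
grip_width: 0.085
gripper_force: 0.0
```

>>> {"name": "jog_arm", "arguments": {"ticks": "0 0 0 0 | 0 0 0 0 | 0 0 0 0 | 0 0 0 0 | 0 0 0 0 | 0 0 0 0 | 0 0 0 0 | 0 0 0 0", "jaw": 0.0}}

```text
time: 12.12
tool_pos: [0.6312, -0.0346, 0.2106]
tool_rot: [[0.298, 0.954, 0.001], [0.954, -0.298, -0.0], [0.0, 0.001, -1.0]]
force: [1.7, -0.1, 3.2]
grip_width: 0.0233
gripper_force: 60.5
```

Gripped at 23 mm with 60 N. I'll lift gently.

Converted, -0.008 m is -0.128, -0.006 m is -0.096.

>>> {"name": "jog_arm", "arguments": {"ticks": "0 0 -0.032 0 | 0 0 -0.064 0 | 0 0 -0.096 0 | 0 0 -0.128 0 | 0 0 -0.128 0 | 0 0 -0.128 0 | 0 0 -0.128 0 | 0 0 -0.128 0 | 0 0 -0.128 0 | 0 0 -0.128 0 | 0 0 -0.096 0 | 0 0 -0.064 0 | 0 0 -0.048 0 | 0 0 -0.016 0 | 0 0 0 0 | 0 0 0 0 | 0 0 0 0 | 0 0 0 0"}}

```text
time: 14.38
tool_pos: [0.631, -0.0345, 0.2922]
tool_rot: [[0.298, 0.954, -0.0], [0.954, -0.298, 0.0], [-0.0, -0.0, -1.0]]
force: [0.6, 1.0, -8.1]
grip_width: 0.0234
gripper_force: 59.2
```

>>> {"name": "jog_arm", "arguments": {"ticks": "0 0 0 0 | 0 0 0 0 | 0 0 0 0 | 0 0 0 0 | 0 0 0 0 | 0 0 0 0 | 0 0 0 0 | 0 0 0 0"}}

```text
time: 15.38
tool_pos: [0.631, -0.0345, 0.2923]
tool_rot: [[0.298, 0.954, -0.0], [0.954, -0.298, 0.0], [0.0, -0.0, -1.0]]
force: [-0.4, -0.6, -8.7]
grip_width: 0.0228
gripper_force: 59.2
```

Run:
```python
from h import *
S,ds,ks=cam('side')
cv2.imwrite('pics/s7.png',cv2.resize(S[90:290,180:380],(600,600),interpolation=cv2.INTER_NEAREST)[...,::-1])
```

```text
(no output)
```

View pics/s7.png

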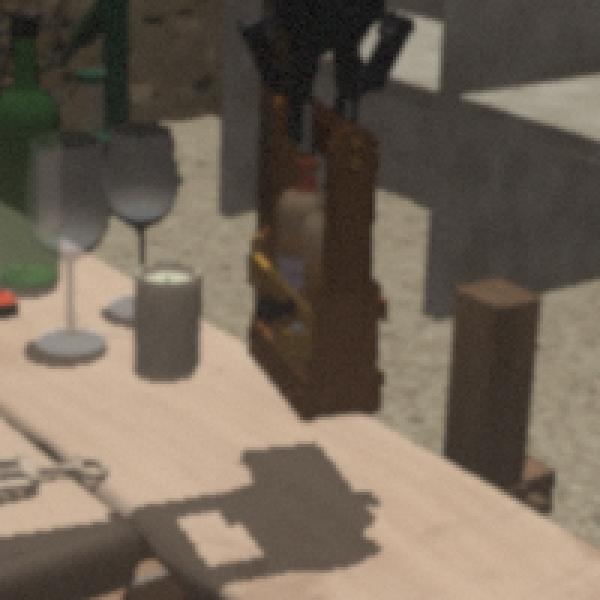

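The carrier hangs level and clear of the table at (315,300), with its bottle standing at (300,220), the bar shut, and the candle and glass upright. The 8.4 N on the wrist matches the 0.85 kg loaded weight. I'll hold a little longer and hand it in.

>>> {"name": "jog_arm", "arguments": {"ticks": "0 0 0 0 | 0 0 0 0 | 0 0 0 0 | 0 0 0 0 | 0 0 0 0 | 0 0 0 0 | 0 0 0 0 | 0 0 0 0"}}

```text
time: 16.42
tool_pos: [0.631, -0.0345, 0.2923]
tool_rot: [[0.298, 0.954, -0.0], [0.954, -0.298, -0.0], [-0.0, -0.0, -1.0]]
force: [0.3, 0.3, -7.7]
grip_width: 0.0231
gripper_force: 59.2
```

```bash
python3 -c "
from station import bot, get_image, camera_info, get_obs
print(bot.sign_off())"
```

```text
the job is handed in; nothing more can be done
None
```

The keeper bar is shut past its catch, and I handed in with the carrier held still and level by its handle about 8 cm up, both bottles still in it and the candle and glass standing, at 16.4 s.

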